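# Click the banding wheel round to the pointer

## Task

The freshly glazed bowl stands on the click-stop banding wheel: bring its spout round to the wheel's pointer by flicking the lugs on the wheel's edge with a fingertip, counter-clockwise seen from above, click by click. Stop in exactly the click where the spout points at the pointer, without ever running past it, and then leave the wheel. Only the wheel's edge is touched: the bowl is not touched, the stand is not lifted, tipped or shoved about, and the other things on the bench stay where they are.

Things in the scene. Friction and masses are not known exactly. Their poses are not given: they have to be found in the camera images.
- stand: Banding wheel stand, loose, about 3 kg with all it carries: dark round foot 156 mm across, 12 mm high, grey drum 116 mm across above it up to 46 mm, pointer arm on the +x side. Origin: on the wheel's vertical axis at the underside of the foot (table height); z up, x towards the pointer. Outside the drum there is free air below the lugs, except at the pointer arm.
- wheel_top (a point): Centre of the top of the aluminium wheel head, on the axis 64 mm above the table. The head is a disc 156 mm across, 14 mm thick (50 to 64 mm above the table).
- lug_end (a point): End of the lug that lies under the spout, at half its height: 104 mm from the axis, 57 mm above the table. The head has ten such equal lugs, 36 degrees apart: each 10 mm wide, 14 mm high (level with the disc), standing 26 mm out of the disc's edge with a rounded end. Open gap between neighbours: 38 mm at the disc's edge, 55 mm at the lug ends.
- head (a joint): Turn of the wheel head on the stand in rad, growing counter-clockwise seen from above; 0 = spout and its lug at the pointer. A sprung detent makes click stops at whole multiples of 0.628 (36 degrees): pushed over half a click it snaps on into the next stop, pushed less it springs back. A lug needs about 3 N. Starts 2 to 4 clicks short (-2.51 to -1.26); end stops at -3.6 and 1.2.
- spout_tip (a point): Lip of the bowl's spout (about 30 mm wide), 71 mm from the wheel's axis and 104 mm above the table; turns with the head.
- pointer_tip (a point): Point of the dark steel pointer fixed on the stand, 106 mm from the wheel's axis, 83 mm above the table; it points inward at the axis. Its post is 122 to 134 mm from the axis and 91 mm tall.
- bowl: Brown glazed clay pouring bowl with one spout, 92 mm across and 40 mm tall (the spout's lip to about 47), stuck on the middle of the wheel head with clay pads; origin in the middle of its underside, 64 mm above the table; x towards the spout. Its rim is 104 mm above the table, the spout's lip up to about 111.
- cup: small open clay cup, 72 mm across, 75 mm tall; bystander. Origin at the centre of its underside.
- jar: closed amber glass jar with white cap, 56 mm across, 70 mm tall; bystander. Origin at the centre of its underside.
- rib: flat wooden potter's rib, 90 x 45 x 8 mm; bystander. Origin at the centre of its underside.
- finial: turned clay finial, 56 mm across, 88 mm tall; bystander. Origin at the centre of its underside.
- brush: brush with wooden handle, about 200 mm long, lying along its x; bystander.
- mould: three-cornered plaster mould, corners 85 mm from its centre, 31 mm thick; bystander. Origin at the centre of its underside.
- kiln_ring: plaster ring, 80 mm across, 22 mm tall; bystander. Origin at the centre of its underside.

How it is judged:
By the outcome, as a careful person would: the job done as asked, in the order asked, and still so for the second after the job is handed in, with the robot touching nothing.
It also fails if it takes over 51 s, if anything falls off the work surface, if the arm or the gripper's body presses on something with over 40 N, if the wrist force passes 120 N, or if a joint passes its speed limit or range.

## Robot

A 6-joint arm with a two-finger parallel gripper is mounted at the origin on the work surface. World frame = base frame: x ahead of the robot, y to its left, z up, the work surface at z = 0. Lengths are in m, angles in rad, forces in N, time in s.
With the tool pointing down it reaches from about 0.4 to 0.825 m from the base axis. Payload 7 kg.
Tool frame: the origin (TCP) lies at the very end of the fingers, on their centre line; the grasp point (between the pads) lies 19 mm behind it; z points along the fingers, y is the direction in which the jaws open and shut (so a half turn about z gives the same grasp; the last joint's range is limited). The gripper opens to 88 mm and grips with 3 to 60 N. Pads are 19 mm wide; open, the fingers measure 130 mm over their backs; the gripper's body (78 mm by 193 mm) begins 47 mm behind the grasp point.
Start: joints at [-0.926, 0.359, 0.012, 0, -1.224, -0.288], TCP at [0.236, -0.632, 0.227] pointing down, gripper open.
Joint ranges: [-3.07, 3.07], [-1.43, 2.12], [-1.02, 1.25], [-3.03, 1.67], [-3.05, -0], [-3.03, 3.03]. Speed limits (rad/s): [2.39, 2.39, 3.01, 3.14, 3.14, 3.14].

## Interface

Orientations are given as [roll, pitch, yaw] about the fixed x, y, z axes, in that order (R = Rz(yaw) Ry(pitch) Rx(roll)).
In Python, from station import arm, eyes, job, outline_of gives the robot as it stands.
- The arm moves only by the tool apply_moves, never from a script. Its argument "moves" is a list of rows, each a list of 5 numbers: the opening, from -1 (shut) to 1 (fully open), then the shift along the tool's x, y, z in m, then the turn about the tool's z in rad. A call has 1 to 12 rows; each row shifts and turns the commanded pose from where the row before left it, along the tool's axes as they then stand; what a row does not reach is not made up. A row lasts 1/12 s, in which the tool goes at most 41.7 mm and 7.16 degrees, less where a joint would pass 70% of its speed; a pose out of reach is approached as far as the arm can. A call with a gripper value outside its range is refused whole. The fingers move at their own pace and stop on an object; "newtons" is the grip in N (left out, the last holds). Time passes only in rows, so rows that do not move let the fingers close. It gives the time, the measured TCP pose, the force and the opening at its end, in the units of the state.
- arm.get_state(): the state, without advancing time (a new reading comes with each control period).
- eyes.grab_frame(name): name is "scene" or "top"; returns a dict with "color" (420x560x3 uint8, red, green, blue), "z_map" (420x560 float32, m along the optical axis (not along the pixel's ray), 0 where there is no reading), "camera_matrix" (3x3 intrinsics, pixels), "k1" (the pictures are not rectified: a ray, as slopes to the right and down, at radius r is drawn at 1 + k1 r^2 times it, then the intrinsics apply), "extrinsics" (4x4, takes a point from camera to world coordinates). Camera axes: x right, y up, looking along -z (the intrinsics and any distortion apply to the point x, -y, -z); pixel columns grow to the right and rows downward; lengths in m; the calibration is good to about 2 mm. A picture is of the moment at which its call begins.
- job.job_done(): hands the job in, once; it reports no verdict.
Trained networks look in a picture, given as the dict that the camera call returned (one of the last four; its "shot" number tells which), for a name from the list of things; names that differ only in an ending like _2 or _b are one class to them, and where a whole thing is asked for, a point or a joint stands for the part that bears it (a point fixed in the world has none). Each returns a list of dicts, best first, with "score" (0 to 1); they miss things now and then, are a little off and sometimes report something else, mostly with a low value. They report only what shows in the picture. A call takes as long as a camera call.
- outline_of(label, picture): "region" (420x560 bool, what is visible of it) and "extent" ([left, top, right, bottom] in pixels, round what is visible of it).
The state is a dict: "t": time; "q": joint angles; "qd": joint speeds; "joint_efforts": joint torques, N m; "eef_pos": TCP position; "ee_rot": TCP orientation; "force": force on the tool from outside, world axes, zero at the start; "moment": the same for the moment, N m; "width": finger opening in m.
Only numpy, scipy, OpenCV 4.12 (cv2) and the standard library are available. Lean on these libraries where they do the work, as an engineer would, in place of code of your own. Each camera call takes 0.05 s, during which the arm holds its last target.

## Working session

There is one attempt and no reset: what is moved stays moved. The work goes in short steps, Python scripts to look and compute and a tool call to move; the robot and the scene stay as the last step left them, time stands still between calls to the robot, and variables do not carry over. Pictures are saved under pics/ and viewed, and the job is handed in when it is done.

Besides the shell and the picture viewer there is one more tool, called after ">>>" as name(argument=value, ...) on one line, values as JSON. apply_moves: Moves the arm, as the interface text tells. Its arguments: {"type":"object","properties":{"moves":{"type":"array","items":{"type":"array","items":{"type":"number"}}},"newtons":{"type":"number"}},"required":["moves"]}

```bash
mkdir -p pics; ls; cat > h.py <<'E'
import numpy as np, cv2, pickle
from station import arm, eyes, job, outline_of
def save(f,name):
    cv2.imwrite('pics/'+name,f['color'][:,:,::-1])
def pts(f):
    z=f['z_map'];K=f['camera_matrix'];k=f['k1'];T=f['extrinsics']
    v,u=np.mgrid[0:420,0:560].astype(float)
    a=(u-K[0,2])/K[0,0];b=(v-K[1,2])/K[1,1]
    rd=np.hypot(a,b);r=rd.copy()
    for _ in range(20): r=rd/(1+k*r*r)
    s=1/(1+k*r*r);a=a*s;b=b*s
    P=np.stack([a*z,-b*z,-z,np.ones_like(z)],-1)@np.array(T).T
    P=P[...,:3];P[z==0]=np.nan
    return P
def proj(f,p):
    T=np.linalg.inv(f['extrinsics']);c=T@np.append(p,1.)
    a=c[0]/-c[2];b=-c[1]/-c[2];s=1+f['k1']*(a*a+b*b);K=f['camera_matrix']
    return K[0,0]*a*s+K[0,2],K[1,1]*b*s+K[1,2]
E
python3 - <<'E'
from h import *
print(arm.get_state())
for n in ('scene','top'):
    f=eyes.grab_frame(n);save(f,n+'0.png');pickle.dump(f,open(n+'0.pkl','wb'))
    print(n,f['extrinsics'],f['camera_matrix'],f['k1'])
    for l in ['stand','wheel_top','lug_end','spout_tip','pointer_tip','bowl','cup','jar','rib','finial','brush','mould','kiln_ring']:
        try:
            o=outline_of(l,f)
            P=pts(f)
            for d in o[:2]: print(l,d['score'],d['extent'],np.nanmedian(P[d['region']],0).round(3))
        except Exception as e: print(l,e)
E
```

```text
pics
{'t': 0.0, 'q': array([-9.25901538e-01,  3.59331169e-01,  1.10596919e-02, -3.63138012e-04,
       -1.22409309e+00, -2.88073152e-01]), 'qd': array([ 0.00014429,  0.00129359,  0.00187178,  0.00045887, -0.00196927,
       -0.00065357]), 'joint_efforts': array([ 1.41250261e-03, -5.82724857e+01,  2.93059909e+01,  6.99716270e+00,
        6.90697329e-03, -1.72044456e-04]), 'eef_pos': array([ 0.23556574, -0.63203664,  0.22565674]), 'ee_rot': array([ 3.13999204e+00, -1.18280313e-04, -2.78489458e+00]), 'force': array([-0.01161312, -0.1272701 ,  0.02439233]), 'moment': array([ 0.03151349,  0.00802409, -0.01013763]), 'width': 0.08773369053387246}
scene [[ 0.09928019 -0.58163223  0.80737067  1.55378175]
 [ 0.9948484   0.07473191 -0.06849673 -0.0929356 ]
 [-0.02049645  0.81001179  0.58605529  0.82860856]
 [ 0.          0.          0.          1.        ]] [[442.80914251   0.         284.41667193]
 [  0.         442.80914251 212.85808002]
 [  0.           0.           1.        ]] -0.14072863296492766
stand 0.75 [261.4, 212.8, 334.8, 273.5] [0.649 0.012 0.065]
wheel_top 0.7 [226.5, 244.9, 241.
[... 1533 characters left out ...]
316.6, 232.4] [0.615 0.015 0.066]
bowl 0.64 [258.5, 166.7, 299.8, 207.4] [0.617 0.01  0.081]
cup 0.64 [240.7, 137.9, 318.1, 229.5] [0.617 0.015 0.066]
cup 0.56 [191.7, 164.9, 220.8, 194.9] [0.646 0.212 0.035]
jar 0.78 [328.8, 145.8, 348.4, 171.8] [ 0.692 -0.155  0.069]
rib 0.97 [337.9, 185.6, 352.2, 221.8] [ 0.589 -0.167  0.008]
rib 0.7 [435.2, 272.8, 458.8, 292.2] [ 0.358 -0.417  0.053]
finial 0.87 [435.4, 273.1, 459.1, 292.0] [ 0.358 -0.417  0.053]
brush 0.79 [119.1, 230.1, 138.5, 301.0] [0.44  0.422 0.018]
mould 0.73 [261.0, 166.6, 299.5, 208.8] [0.617 0.008 0.083]
mould 0.7 [119.7, 162.5, 172.2, 212.0] [0.622 0.358 0.03 ]
kiln_ring 0.88 [430.3, 159.0, 459.0, 187.3] [ 0.657 -0.446  0.021]
```

```bash
python3 - <<'E'
from h import *
t=pickle.load(open('top0.pkl','rb'));s=pickle.load(open('scene0.pkl','rb'))
a=cv2.resize(t['color'][110:250,180:380],None,fx=4,fy=4,interpolation=cv2.INTER_CUBIC)
b=cv2.resize(s['color'][180:300,210:400],None,fx=4,fy=4,interpolation=cv2.INTER_CUBIC)
cv2.imwrite('pics/a.png',a[:,:,::-1]);cv2.imwrite('pics/b.png',b[:,:,::-1])
E
```

```text
(no output)
```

View pics/a.png

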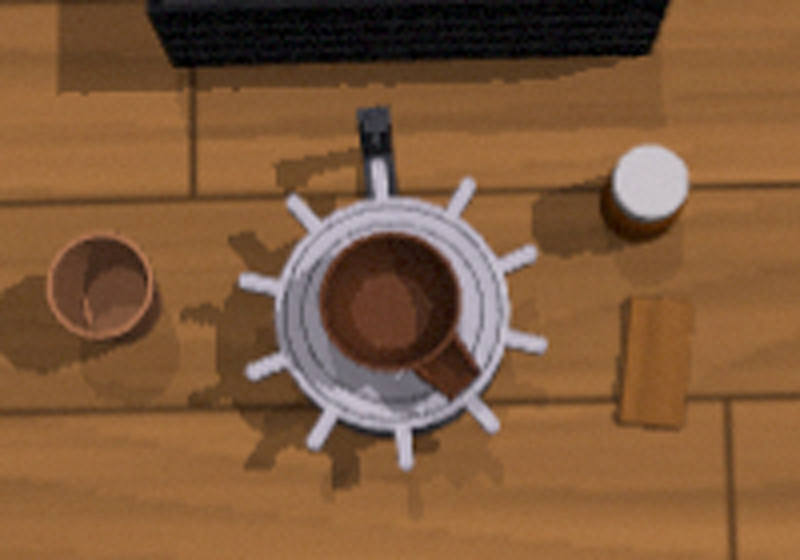

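View pics/b.png

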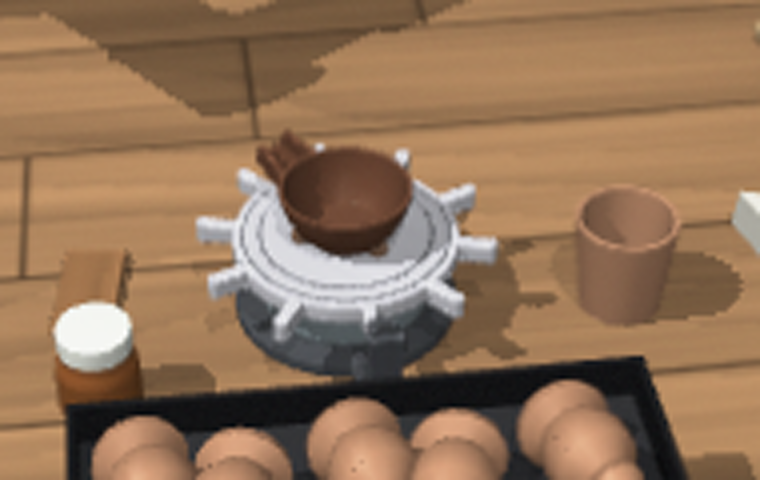

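View pics/top0.png

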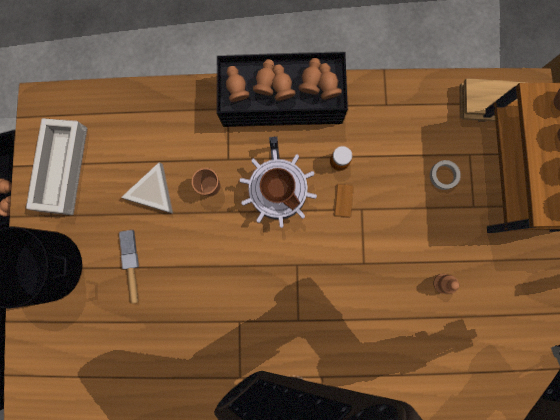

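```bash
cat >> h.py <<'E'
from scipy.optimize import least_squares
def fit(f,c0=(0.615,0.012)):
    P=pts(f);d=np.hypot(P[...,0]-c0[0],P[...,1]-c0[1])
    m=(d<0.125)&(P[...,2]>.056)&(P[...,2]<.072)
    Q=P[m]
    # model mask overlap: soft IoU via chamfer on rim points: fit centre with lugs' symmetric pattern
    best=None
    def score(p):
        dx=Q[:,0]-p[0];dy=Q[:,1]-p[1];r=np.hypot(dx,dy);a=np.arctan2(dy,dx)-p[2]
        a=(a+np.pi/10)%(np.pi/5)-np.pi/10
        out=np.where(r<.078,0,np.hypot(np.maximum(r-.102,0),np.maximum(np.abs(r*np.sin(a))-.004,0)))
        out=np.minimum(out,r-.078) if False else np.where(r<.078,0,np.minimum(out,np.maximum(r-.078,0)))
        return out
    for y in np.arange(0,np.pi/5,.03):
        o=least_squares(score,[c0[0],c0[1],y],loss='soft_l1',f_scale=.003,diff_step=1e-4)
        if best is None or o.cost<best.cost: best=o
    return best.x,best.cost,len(Q),np.median(Q[:,2])
E
python3 - <<'E'
from h import *
for n in ('top0','scene0'):
    f=pickle.load(open(n+'.pkl','rb'))
    x=fit(f);print(n,x,np.degrees(x[0][2]))
    P=pts(f);c=x[0]
    r=np.hypot(P[...,0]-c[0],P[...,1]-c[1])
    m=(r<.15)&(r>.1)&(P[...,2]>.075);Q=P[m]
    print('high pts',len(Q),Q.mean(0) if len(Q) else '',Q[:,2].max() if len(Q) else '')
    if len(Q): print(np.degrees(np.arctan2(Q[:,1].mean()-c[1],Q[:,0].mean()-c[0])))
    m=(r<.1)&(P[...,2]>.098);Q=P[m];q=Q[np.hypot(Q[:,0]-c[0],Q[:,1]-c[1])>.055]
    print('spout',len(q),np.degrees(np.arctan2(q[:,1].mean()-c[1],q[:,0].mean()-c[0])), q[:,2].max() if len(q) else '')
    m=(r<.053)&(P[...,2]>.095);Q=P[m];print('rim',Q.min(0),Q.max(0))
E
```

```text
top0 (array([ 0.61660547,  0.01391703, -0.55484715]), np.float64(0.0003663922751957452), 2262, np.float64(0.06498414262986418)) -31.790400206030593
high pts 64 [0.73960214 0.02297212 0.08628475] 0.0931742607319046
4.210555405880739
spout 63 -139.90801768899115 0.11160609939124155
rim [ 0.56804008 -0.03122408  0.09513666] [0.66231922 0.05775913 0.10952548]
scene0 (array([0.62053489, 0.01636499, 0.70140143]), np.float64(0.00011228691430121548), 1502, np.float64(0.06477642287819702)) 40.18734150757219
high pts 75 [0.74660152 0.02510149 0.08381584] 0.09088097231623082
3.9642990040269876
spout 53 -141.1041376774689 0.11288830983001574
rim [ 0.57230096 -0.02863614  0.09500486] [0.66812071 0.06089977 0.1082893 ]
```

>>> apply_moves(moves=[[1, 0, 0, 0, -0.1012], [1, 0, 0, 0, -0.1012], [1, 0, 0, 0, -0.1012], [1, 0, 0, 0, -0.1012], [1, 0, 0, 0, -0.1012], [1, 0, 0, 0, -0.1012], [1, 0, 0, 0, -0.1012], [1, 0, 0, 0, -0.1012], [1, 0, 0, 0, -0.1012], [1, 0, 0, 0, -0.1012], [1, 0, 0, 0, -0.1012], [1, 0, 0, 0, -0.1012]])

```text
t: 2.4
eef_pos: [0.2357, -0.6325, 0.2266]
ee_rot: [-3.142, -0.0, -1.565]
force: [0.1, 0.3, -0.2]
width: 0.0874
```

>>> apply_moves(moves=[[1, -0.02, -0.0097, 0, 0], [1, -0.028, -0.0097, 0, 0], [1, -0.028, -0.0097, 0, 0], [1, -0.028, -0.0097, 0, 0], [1, -0.028, -0.0097, 0, 0], [1, -0.028, -0.0097, 0, 0], [1, -0.028, -0.0097, 0, 0], [1, -0.028, -0.0097, 0, 0], [1, -0.028, -0.0097, 0, 0], [1, -0.028, -0.0097, 0, 0], [1, -0.028, -0.0097, 0, 0], [1, -0.028, -0.0097, 0, 0]])

```text
t: 3.4
eef_pos: [0.3522, -0.3031, 0.2268]
ee_rot: [-3.141, -0.0, -1.57]
force: [0.7, 0.5, -0.4]
width: 0.0879
```

>>> apply_moves(moves=[[1, -0.028, -0.0097, 0, 0], [1, -0.028, -0.0097, 0, 0], [1, -0.028, -0.0097, 0, 0], [1, -0.028, -0.0097, 0, 0], [1, -0.028, -0.0097, 0, 0], [1, -0.028, -0.0097, 0, 0], [1, -0.028, -0.0097, 0, 0], [1, -0.028, -0.0097, 0, 0], [1, -0.028, -0.0097, 0, 0], [1, -0.028, -0.0097, 0, 0], [1, -0.028, -0.0097, 0, 0], [1, -0.02, -0.0097, 0, 0]])

```text
t: 4.4
eef_pos: [0.4687, 0.0257, 0.2269]
ee_rot: [-3.141, 0.001, -1.569]
force: [0.4, -0.6, -0.0]
width: 0.0879
```

>>> apply_moves(moves=[[1, 0, 0, 0, 0], [1, 0, 0, 0, 0]])

```text
t: 4.57
eef_pos: [0.4685, 0.0246, 0.2264]
ee_rot: [3.141, -0.0, -1.568]
force: [-0.3, 0.4, 0.1]
width: 0.0877
```

>>> apply_moves(moves=[[1, -0.0125, 0, 0.02, 0], [1, 0, 0, 0.03, 0], [1, 0, 0, 0.03, 0], [1, 0, 0, 0.03, 0], [1, 0, 0, 0.015, 0], [1, 0, 0, 0, 0]])

```text
t: 5.07
eef_pos: [0.4656, 0.0343, 0.0985]
ee_rot: [3.136, -0.002, -1.572]
force: [-1.0, -0.1, 0.6]
width: 0.0874
```

```bash
cat > look.py <<'E'
import sys
from h import *
n=sys.argv[1]
t=eyes.grab_frame('top');s=eyes.grab_frame('scene')
pickle.dump((t,s),open(n+'.pkl','wb'))
a=cv2.resize(t['color'][130:270,200:340],None,fx=4,fy=4,interpolation=cv2.INTER_CUBIC)[:520,:400]
a=cv2.resize(t['color'][130:260,225:325],None,fx=4,fy=4,interpolation=cv2.INTER_CUBIC)
b=cv2.resize(s['color'][165:295,250:350],None,fx=4,fy=4,interpolation=cv2.INTER_CUBIC)
cv2.imwrite('pics/'+n+'.png',np.hstack([a,b])[:,:,::-1])
st=arm.get_state();print(st['t'],st['eef_pos'].round(4),st['force'].round(1))
c=(0.6185,.015)
for f,c in ((t,(.6166,.0139)),(s,(.6205,.0164))):
    P=pts(f);r=np.hypot(P[...,0]-c[0],P[...,1]-c[1])
    m=(r>.056)&(r<.075)&(P[...,2]>.096)&(P[...,2]<.114);q=P[m]
    col=f['color'][m].astype(int);k=col[:,0]>col[:,2]*1.4;q=q[k]
    if len(q): print('spout',len(q),np.degrees(np.arctan2(q[:,1].mean()-c[1],q[:,0].mean()-c[0])))
E
python3 look.py l1
```

```text
5.1667 [0.4682 0.0354 0.1019] [0.4 0.2 0.5]
spout 58 -139.8580504883866
spout 62 -141.41024395020156
```

View pics/l1.png

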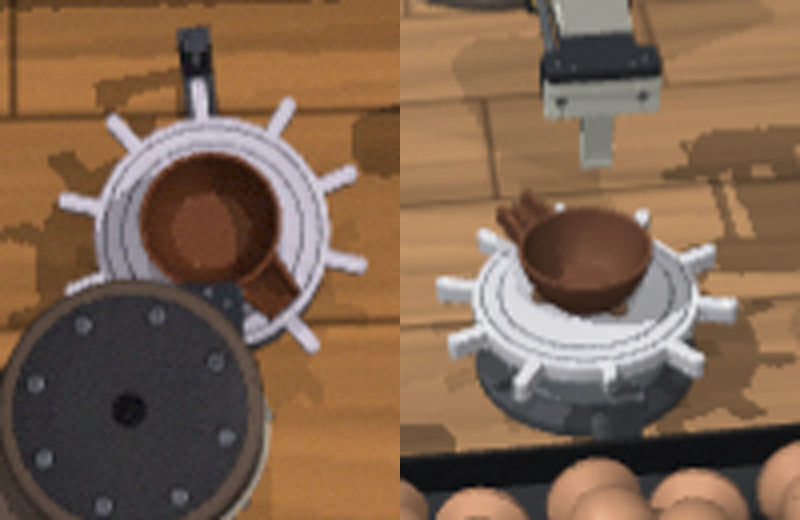

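```bash
python3 - <<'E'
from h import *
t,s=pickle.load(open('l1.pkl','rb'))
P=pts(s)
for v in range(192,208,2): print(v,P[v,295:304:2].round(3).tolist())
print(proj(s,[.522,.0354,.102]),proj(s,[.533,.0354,.102]))
E
```

```text
192 [[0.556, 0.022, 0.172], [0.558, 0.027, 0.172], [0.56, 0.032, 0.173], [0.556, 0.038, 0.17], [0.555, 0.044, 0.169]]
194 [[0.53, 0.025, 0.147], [0.53, 0.03, 0.147], [0.533, 0.036, 0.148], [0.533, 0.041, 0.148], [0.533, 0.047, 0.148]]
196 [[0.53, 0.025, 0.141], [0.532, 0.03, 0.142], [0.534, 0.036, 0.142], [0.534, 0.041, 0.142], [0.325, 0.076, 0.001]]
198 [[0.527, 0.025, 0.132], [0.527, 0.031, 0.132], [0.53, 0.036, 0.133], [0.53, 0.042, 0.133], [0.333, 0.074, -0.002]]
200 [[0.528, 0.025, 0.126], [0.528, 0.031, 0.125], [0.53, 0.036, 0.126], [0.531, 0.042, 0.127], [0.347, 0.073, -0.001]]
202 [[nan, nan, nan], [0.529, 0.03, 0.119], [0.529, 0.036, 0.118], [0.531, 0.042, 0.12], [0.357, 0.071, -0.002]]
204 [[0.526, 0.025, 0.111], [0.527, 0.031, 0.111], [0.528, 0.036, 0.111], [0.529, 0.042, 0.111], [0.37, 0.069, -0.001]]
206 [[0.376, 0.042, -0.002], [0.526, 0.031, 0.103], [0.529, 0.036, 0.105], [0.526, 0.042, 0.102], [0.383, 0.068, 0.0]]
(np.float64(298.43277009900186), np.float64(205.47254421988234)) (np.float64(298.91590467074667), np.float64(207.6706423309274))
```

>>> apply_moves(moves=[[1, -0.001, -0.004, 0.015, 0], [1, 0, 0, 0.015, 0], [1, 0, 0, 0.01, 0], [1, 0, 0, 0.005, 0], [1, 0, 0, 0, 0], [1, 0, 0, 0, 0]])

```text
t: 5.67
eef_pos: [0.473, 0.0373, 0.0577]
ee_rot: [-3.14, 0.001, -1.57]
force: [-0.0, 0.2, 0.8]
width: 0.0876
```

```bash
python3 look.py l2
```

```text
5.7667 [0.4731 0.0374 0.0577] [ 0.1 -0.  -0.3]
spout 58 -139.53578832758922
spout 63 -140.24593377428766
```

View pics/l2.png

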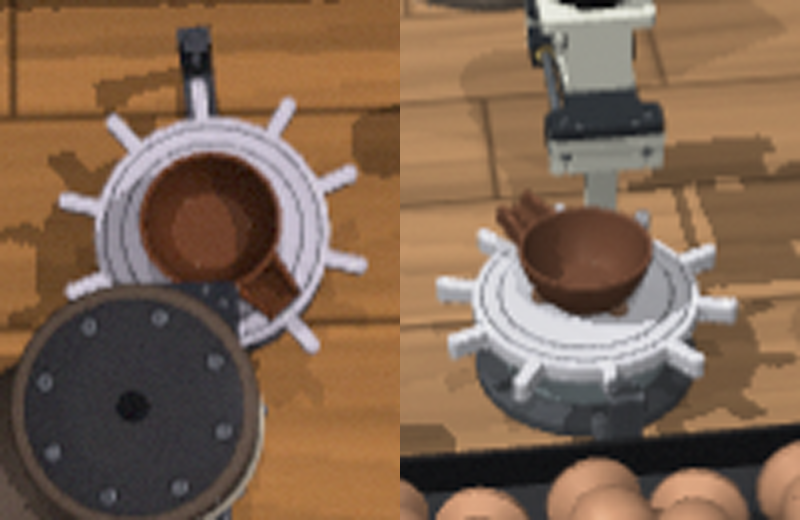

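>>> apply_moves(moves=[[1, 0.005, 0, 0, 0], [1, 0.006, 0, 0, 0], [1, 0.006, 0, 0, 0], [1, 0.006, 0, 0, 0], [1, 0.006, 0, 0, 0], [1, 0.006, 0, 0, 0]])

```text
t: 6.27
eef_pos: [0.4725, 0.0015, 0.0567]
ee_rot: [-3.141, 0.0, -1.571]
force: [-0.4, 1.8, 0.3]
width: 0.0876
```

>>> apply_moves(moves=[[1, 0.005, 0, 0, 0], [1, 0.005, 0, 0, 0], [1, 0.005, 0, 0, 0], [1, 0, 0, 0, 0], [1, 0, 0, 0, 0], [1, 0, 0, 0, 0]])

```text
t: 6.77
eef_pos: [0.4722, -0.013, 0.0565]
ee_rot: [3.141, -0.0, -1.571]
force: [-0.3, 0.5, 0.5]
width: 0.0876
```

```bash
python3 look.py l3
```

```text
6.8667 [ 0.4722 -0.0128  0.0565] [-0.1  0.8 -0.2]
spout 57 -101.8006398601681
spout 62 -103.37478270903303
```

View pics/l3.png

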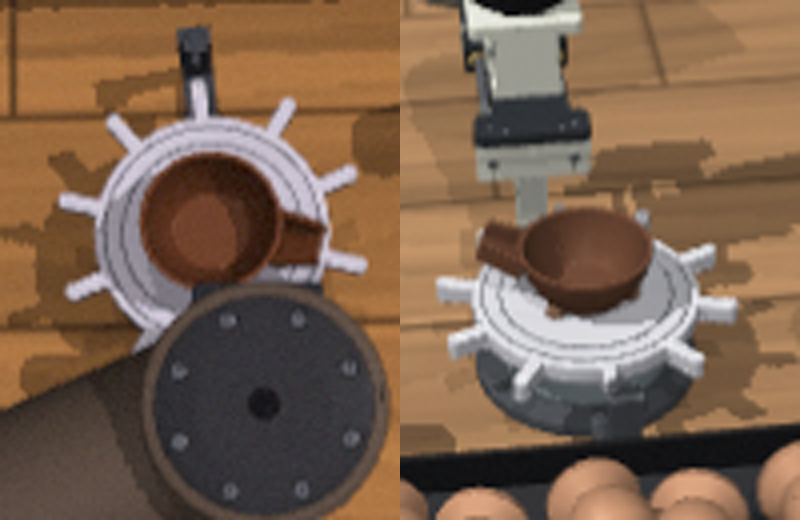

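The spout moved from -140° to about -103°, so that was exactly one click, and the stand hasn't moved. I'll lift over the lugs and go back for the next flick.

>>> apply_moves(moves=[[1, 0, 0, -0.01, 0], [1, 0, 0, -0.015, 0], [1, 0, 0, -0.015, 0], [1, 0, 0, 0, 0], [1, -0.015, 0, 0, 0], [1, -0.02, 0, 0, 0], [1, -0.015, -0.001, 0, 0], [1, 0, 0, 0, 0], [1, 0, 0, 0.015, 0], [1, 0, 0, 0.015, 0], [1, 0, 0, 0.009, 0], [1, 0, 0, 0, 0]])

```text
t: 7.87
eef_pos: [0.4718, 0.0364, 0.0556]
ee_rot: [3.138, -0.002, -1.571]
force: [-0.7, -0.4, 0.7]
width: 0.0875
```

>>> apply_moves(moves=[[1, 0, 0, 0, 0], [1, 0.005, 0, 0, 0], [1, 0.006, 0, 0, 0], [1, 0.006, 0, 0, 0], [1, 0.006, 0, 0, 0], [1, 0.006, 0, 0, 0], [1, 0.006, 0, 0, 0]])

```text
t: 8.45
eef_pos: [0.4737, 0.0015, 0.058]
ee_rot: [-3.141, 0.0, -1.57]
force: [0.8, 2.1, 0.7]
width: 0.0878
```

>>> apply_moves(moves=[[1, 0.005, 0, 0, 0], [1, 0.005, 0, 0, 0], [1, 0.005, 0, 0, 0], [1, 0, 0, 0, 0], [1, 0, 0, 0, 0], [1, 0, 0, 0, 0]])

```text
t: 8.95
eef_pos: [0.4732, -0.013, 0.0575]
ee_rot: [3.141, -0.0, -1.571]
force: [0.5, 1.0, -0.4]
width: 0.0874
```

```bash
python3 look.py l4
```

```text
9.05 [ 0.4733 -0.0128  0.0575] [-0.2 -0.5 -0.1]
spout 64 -66.15648623611314
spout 64 -66.17164318525866
```

View pics/l4.png

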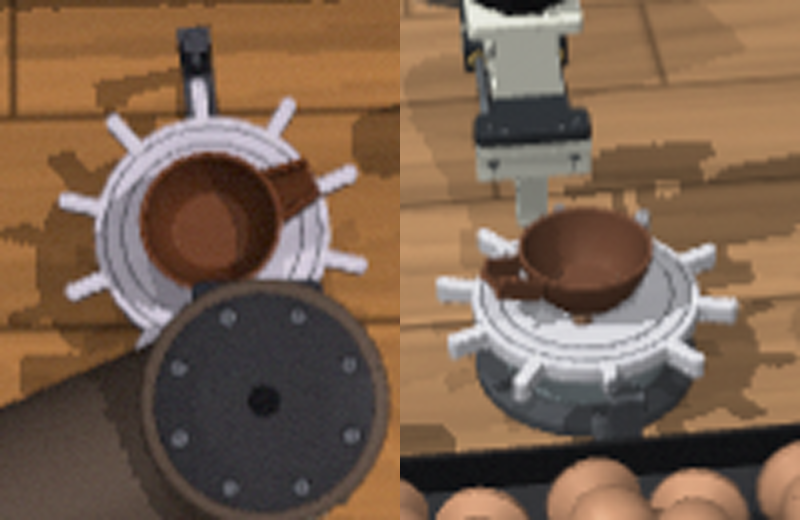

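Two clicks are done, with the spout at -66° (-68° expected). Two to go, so I'll do the same cycle again.

>>> apply_moves(moves=[[1, 0, 0, -0.01, 0], [1, 0, 0, -0.015, 0], [1, 0, 0, -0.015, 0], [1, 0, 0, 0, 0], [1, -0.015, 0, 0, 0], [1, -0.02, 0, 0, 0], [1, -0.015, 0, 0, 0], [1, 0, 0, 0, 0], [1, 0, 0, 0.015, 0], [1, 0, 0, 0.015, 0], [1, 0, 0, 0.01, 0], [1, 0, 0, 0, 0]])

```text
t: 10.05
eef_pos: [0.4717, 0.0364, 0.0555]
ee_rot: [3.138, -0.001, -1.57]
force: [0.0, -0.4, -0.5]
width: 0.0875
```

>>> apply_moves(moves=[[1, 0, 0, 0, 0], [1, 0.005, 0, 0, 0], [1, 0.006, 0, 0, 0], [1, 0.006, 0, 0, 0], [1, 0.006, 0, 0, 0], [1, 0.006, 0, 0, 0], [1, 0.006, 0, 0, 0]])

```text
t: 10.63
eef_pos: [0.4737, 0.0015, 0.058]
ee_rot: [-3.141, 0.0, -1.57]
force: [0.2, 1.5, -0.9]
width: 0.0875
```

>>> apply_moves(moves=[[1, 0.005, 0, 0, 0], [1, 0.005, 0, 0, 0], [1, 0.005, 0, 0, 0], [1, 0, 0, 0, 0], [1, 0, 0, 0, 0], [1, 0, 0, 0, 0]])

```text
t: 11.13
eef_pos: [0.4731, -0.013, 0.0575]
ee_rot: [3.141, -0.0, -1.571]
force: [-0.6, 0.4, 0.6]
width: 0.0873
```

```bash
python3 look.py l5
```

```text
11.2333 [ 0.4732 -0.0128  0.0575] [-0.2 -0.1 -0.3]
spout 61 -30.646326732914346
spout 59 -30.01395837586003
```

View pics/l5.png

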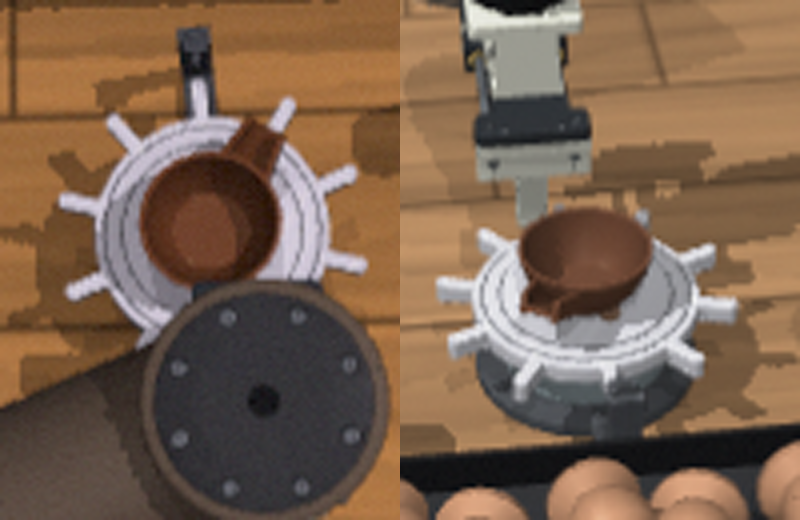

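The spout is one lug short of the pointer (-30°, where the pointer is at +4°). Last flick.

>>> apply_moves(moves=[[1, 0, 0, -0.01, 0], [1, 0, 0, -0.015, 0], [1, 0, 0, -0.015, 0], [1, 0, 0, 0, 0], [1, -0.015, 0, 0, 0], [1, -0.02, 0, 0, 0], [1, -0.015, 0, 0, 0], [1, 0, 0, 0, 0], [1, 0, 0, 0.015, 0], [1, 0, 0, 0.015, 0], [1, 0, 0, 0.01, 0], [1, 0, 0, 0, 0]])

```text
t: 12.23
eef_pos: [0.4717, 0.0364, 0.0555]
ee_rot: [3.138, -0.001, -1.571]
force: [-0.5, 0.9, -0.2]
width: 0.0878
```

>>> apply_moves(moves=[[1, 0, 0, 0, 0], [1, 0.005, 0, 0, 0], [1, 0.006, 0, 0, 0], [1, 0.006, 0, 0, 0], [1, 0.006, 0, 0, 0], [1, 0.006, 0, 0, 0], [1, 0.006, 0, 0, 0]])

```text
t: 12.82
eef_pos: [0.4736, 0.0015, 0.058]
ee_rot: [-3.141, 0.0, -1.571]
force: [0.3, 1.7, -0.4]
width: 0.0878
```

>>> apply_moves(moves=[[1, 0.005, 0, 0, 0], [1, 0.005, 0, 0, 0], [1, 0.005, 0, 0, 0], [1, 0, 0, 0, 0], [1, 0, 0, 0, 0], [1, 0, 0, 0, 0]])

```text
t: 13.32
eef_pos: [0.4732, -0.013, 0.0575]
ee_rot: [3.141, -0.0, -1.571]
force: [-0.5, 0.1, 0.1]
width: 0.0878
```

```bash
python3 look.py l6
```

```text
13.4167 [ 0.4733 -0.0128  0.0575] [-0.3 -0.5 -0.3]
spout 55 4.464415124345804
spout 50 2.0731414267920605
```

View pics/l6.png

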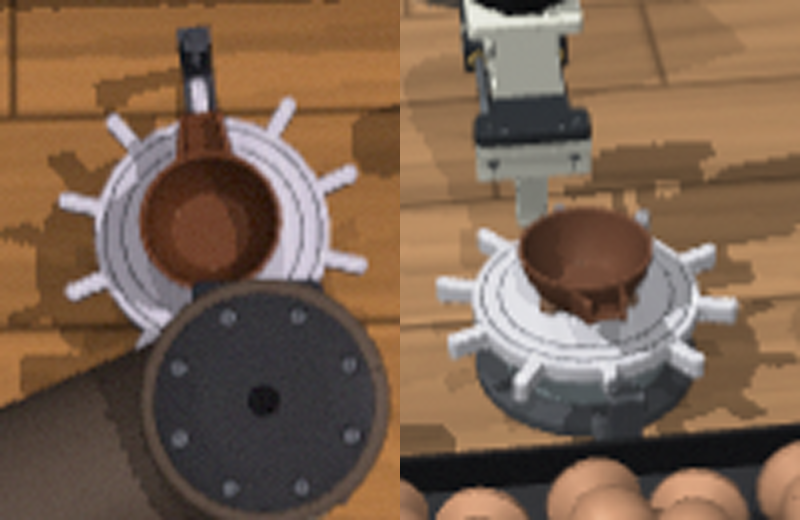

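The spout now points at the pointer, at the top of the left panel. I'll leave the wheel: straight up, then away.

>>> apply_moves(moves=[[1, 0, 0, -0.01, 0], [1, 0, 0, -0.02, 0], [1, 0, 0, -0.03, 0], [1, 0, 0, -0.03, 0], [1, 0, 0, -0.03, 0], [1, 0, 0, -0.03, 0], [1, 0.02, 0, -0.015, 0], [1, 0.028, 0.005, 0, 0], [1, 0.028, 0.005, 0, 0], [1, 0.028, 0.005, 0, 0], [1, 0.028, 0.005, 0, 0], [1, 0.028, 0.005, 0, 0]])

```text
t: 14.42
eef_pos: [0.4479, -0.1738, 0.2227]
ee_rot: [-3.141, 0.0, -1.57]
force: [1.8, -1.2, -0.5]
width: 0.088
```

>>> apply_moves(moves=[[1, 0.028, 0.005, 0, 0], [1, 0.028, 0.005, 0, 0], [1, 0.02, 0.005, 0, 0], [1, 0.01, 0, 0, 0], [1, 0, 0, 0, 0], [1, 0, 0, 0, 0], [1, 0, 0, 0, 0], [1, 0, 0, 0, 0], [1, 0, 0, 0, 0], [1, 0, 0, 0, 0]])

```text
t: 15.25
eef_pos: [0.4336, -0.2582, 0.2227]
ee_rot: [-3.141, 0.0, -1.569]
force: [0.1, 0.4, 0.3]
width: 0.0876
```

```bash
python3 look.py l7; python3 - <<'E'
from h import *
t,s=pickle.load(open('l7.pkl','rb'));save(t,'top7.png')
print(fit(t),fit(s))
for a,b in((t,'top0'),(s,'scene0')):
    P=pts(a)
    o=pickle.load(open(b+'.pkl','rb'));P0=pts(o)
    for Q in(P0,P):
        m=(np.hypot(Q[...,0]-.742,Q[...,1]-.024)<.03)&(Q[...,2]>.075);print(Q[m].mean(0))
E
```

```text
15.35 [ 0.4336 -0.2585  0.2226] [-0.1 -0.2  0.3]
spout 58 4.4862995441445355
spout 50 1.9052780296258824
(array([0.61687384, 0.01375991, 0.07400028]), np.float64(0.00029564469881979653), 1771, np.float64(0.06529926560136157)) (array([0.62044521, 0.01639668, 0.07081126]), np.float64(0.00013250316081088432), 1471, np.float64(0.06463841643226476))
[0.73960214 0.02297212 0.08628475]
[0.73962155 0.02283821 0.08647013]
[0.74660152 0.02510149 0.08381584]
[0.74698279 0.02518175 0.08379559]
```

View pics/top7.png

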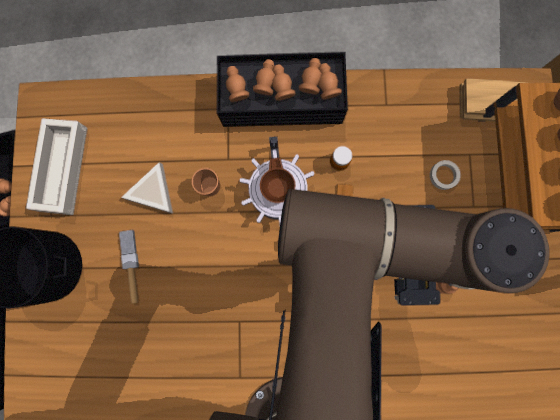

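View pics/l7.png

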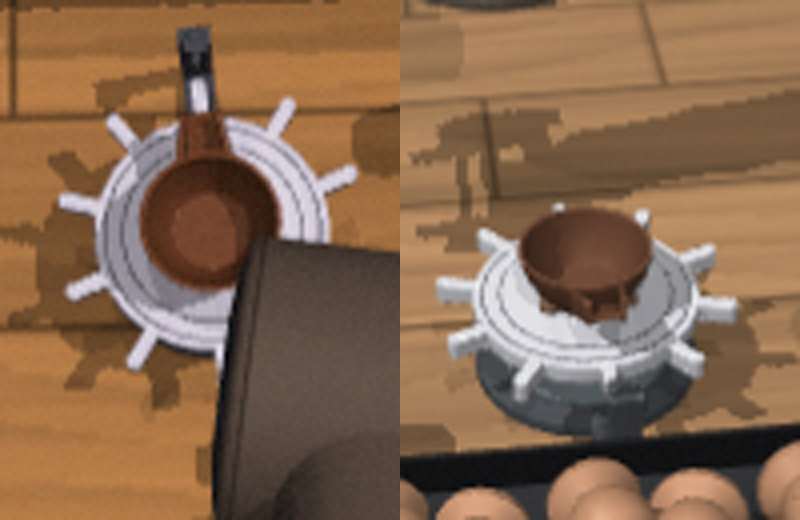

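The spout is at the pointer, the stand hasn't moved to within about 0.5 mm, and the arm is clear. Handing in.

```bash
python3 -c "
from station import job
print(job.job_done())"
```

```text
the job is handed in; nothing more can be done
None
```

The spout now points at the pointer, and I handed the job in at about 15.4 s of the 51 s allowed. The bowl started four clicks short. I flicked the lugs four times with one open fingertip, counter-clockwise, and checked the pictures after each flick. The spout went from -140° through -103°, -66° and -30° to about +3°.

- **Spout:** the last check gave +4.5° from the top camera and +1.9° from the scene camera. The pointer is at +4°, so both put it in the same click, well inside the 36° spacing. It never ran past the pointer in any picture.
- **Stand:** the pointer post and the wheel axis are where they were, to within about 0.5 mm.
- **Force:** the highest wrist force reported was about 2 N, and the arm ended well clear of the wheel.
- **Bystanders:** the cup, jar, mould, brush and ring look unmoved in the last top picture. The rib and the finial were partly hidden by the arm, so I couldn't fully check them; the arm passed well above both.
- **Camera disagreement:** the two cameras differed by about 4 mm on the wheel's centre throughout. I allowed for that in the finger's clearance.

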